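# Roll a media reactor nipple-up and lay it in the bleeding rack

### The arm

A 6-joint arm with a two-finger parallel gripper is mounted at the origin on the work surface. World frame = base frame: x ahead of the robot, y to its left, z up, the work surface at z = 0. Lengths are in m, angles in degrees, forces in N, time in s.
With the tool pointing down it reaches from about 0.425 to 0.95 m from the base axis. Payload 14.7 kg.
Tool frame: the origin (TCP) lies at the very end of the fingers, on their centre line; the grasp point (between the pads) lies 19 mm behind it; z points along the fingers, y is the line along which they close (so a half turn about z gives the same grasp; the last joint's range is limited). The gripper opens to 85 mm and grips with 20 to 120 N. Pads are 22 mm wide; open, the fingers measure 114 mm over their backs; the gripper's body (76 mm by 85 mm) begins 54 mm behind the grasp point. The pads swing forward as they close: fully open they stand 13 mm farther back than shut.
Start: joints at [-2.67, 27.513, 91.461, -0, 61.026, -2.67], TCP at [0.65, 0, 0.231] pointing down, gripper open.
Joint ranges: [-157.49, 157.49], [-46.99, 117.5], [13.45, 153.17], [-89.5, 269.5], [5.16, 153.95], [-167.48, 167.48]. Speed limits (degrees/s): [108.29, 108.29, 136.94, 172.46, 172.46, 172.46].

### API

Orientations are given as [roll, pitch, yaw] about the fixed x, y, z axes, in that order (R = Rz(yaw) Ry(pitch) Rx(roll)).
In Python, from station import env, gripper_to, kin, optics gives the robot as it stands. Calls block until the motion is done:
- env.move_pose(position, orientation): joint-space move of the TCP to a pose.
- env.line_to(position, rotation=None, rate=0.15, stop_force=None): straight line of the TCP; rotation=None keeps the orientation; rate is the mean speed in m/s. With stop_force (N) it stops when the force on the tool has changed by that much, and returns True; else False.
- env.move_j(angles): joint-space move.
- gripper_to(opening, strength=None): opening from 0.0 (shut) to 1.0 (fully open); strength is the grip in N (None keeps the last); returns when the fingers have stopped.
- env.dwell(seconds).
- kin.ik(position, orientation): joint angles nearest the present ones, or None.
- optics.read_camera(name): name is "scene" or "side" or "wrist"; returns a dict with "color" (384x512x3 uint8, blue, green, red), "fx", "fy", "cx", "cy" (pixels), "dist_coeffs" ([k1, k2, p1, p2, k3] as OpenCV has them; the pictures are not rectified), "pose" (4x4, takes a point from camera to world coordinates). Camera axes: x right, y up, looking along -z (the intrinsics and any distortion apply to the point x, -y, -z); pixel columns grow to the right and rows downward; lengths in m; the calibration is good to about 2 mm. A picture is of the moment at which its call begins. There is no depth.
A pose or a line that the arm cannot do raises env.MotionError and nothing moves.
- env.hand_in(): hands the job in; it is judged then, once.
Readings, each from a call of its own:
- env.get_time_s(): time.
- env.get_joint_positions(): joint angles.
- env.get_qd(): joint speeds.
- env.get_joint_efforts(): joint torques, N m.
- env.get_ee_pos(): TCP position.
- env.get_ee_rot(): TCP orientation.
- env.get_ft_force(): force on the tool from outside, world axes, zero at the start.
- env.get_torque(): the same for the moment, N m.
- env.get_grip_width(): opening from 0.0 (shut) to 1.0 (fully open).
- env.get_grip_force(): force on a finger pad.
Only numpy, scipy, OpenCV 4.12 (cv2) and the standard library are available. Lean on these libraries where they do the work, as an engineer would, in place of code of your own. Each camera call takes 0.05 s, during which the arm holds its last target. There are 200 camera calls.

### The job

Roll the media reactor along the counter until its hose nipple points straight up; do not lift it off the counter before that. Then pick it up and lay it gently in the sloping rack, both collars seated in the saddles, the nipple at the high end and still uppermost, and let go. Leave the jar, the pipe tee and the refractometer where they are.

Things in the scene. Friction and masses are not known exactly. Their poses are not given: they have to be found in the camera images.
- reactor: media reactor, loose, lying with its axis roughly along x: white tube 50 mm in diameter, bare for 120 mm between two black screw collars 72 mm in diameter, 26 mm wide, on which it rolls (172 mm long over all, about 0.35 kg). Origin: the middle of the axis, 36 mm above the counter when it lies there. Its x runs along the axis towards the nipple's end, its z from the axis through the nipple
- nipple (a point): middle of the open end of the reactor's grey hose nipple, 20 mm in diameter, which sticks out of the side of the tube to 34 mm from the axis (less than the collars), 36 mm from the reactor's middle. A grey seam 4 mm wide runs along the tube opposite the nipple, and a pale line on each end face runs from the axis to the rim on the nipple's side
- rack: fixed grey rack sloping 24 degrees up away from the robot, left or right on the counter, with two V saddles, 146 mm apart, open between. Its frame is that of the seated reactor: origin at the middle of the seated axis, 100 mm above the counter; x up the slope along the axis, z square to the slope, upward. 92 mm wide (y); from above it reaches 88 mm from its origin towards the robot and 112 mm away
- saddle_low (a point): bottom of the low saddle's V on the rack, 73 mm down the slope from the rack's origin and 51 mm below the seated axis. Each saddle is 18 mm wide along the slope and opens to 76 mm across, its tips 18 mm below the axis; the bed between lies 52 mm below the axis. A foot plate across the low end stands 4 mm clear of the seated reactor and reaches up to 7 mm below the axis
- pump: fixed black water pump, 180 mm long (x, from 65 mm on the robot's side to 125 mm beyond), 85 mm wide (y), 86 mm high, with an outlet stub to 120 mm high at x = 80 mm; on the other side from the rack. Origin: on the counter under its block
- jar: bystander: small loose jar with a lid, 48 mm in diameter, 62 mm high. Origin: centre of its underside
- tee: bystander: loose white pipe tee lying flat, 74 mm long along its x, 34 mm thick, its branch 45 mm long along its y. Origin: on the counter under the joint
- refractometer: bystander: loose dark refractometer lying along its x, 180 mm long, 38 mm thick. Origin: on the counter under its middle
Things that resemble listed ones, but are neither listed nor needed, are in the scene too. What is shaped like the reactor but red is not meant. What is shaped like the rack but red is not meant.

How it is judged (in metres and radians):
On the way:
1. the reactor, still lying on the counter, has been rolled until its nipple points up within 15 degrees (angle between reactor's own z axis and vertical below 0.262 rad and height (world z) of reactor below 0.041 m), for 0.2 s.
At the end, for the whole second after the job is handed in: the reactor lies still in the rack, both collars in their saddles: its middle within 12 mm along the slope and 7 mm across it and in height of the seated place, its axis within 6 degrees of the slope's, the nipple at the high end and uppermost within 15 degrees (x of reactor in the frame of rack between -0.012 and 0.012 m and y of reactor in the frame of rack between -0.007 and 0.007 m and z of reactor in the frame of rack between -0.007 and 0.007 m and angle between the x axis of reactor and the x axis of rack, either way round below 0.1 rad and angle between the z axis of reactor and the z axis of rack, either way round below 0.262 rad and angle between reactor's own z axis and vertical below 1 rad and x of nipple in the frame of rack above 0.02 m and linear speed of reactor below 0.02 m/s); the robot touches nothing.
It fails at once if the reactor is lifted off the counter (its middle more than 50 mm up) while its nipple is more than 45 degrees off straight up (height (world z) of reactor above 0.05 m and angle between reactor's own z axis and vertical above 0.785 rad).
It fails at once if the reactor is dropped or rammed into the rack (over 80 N) (contact force between reactor and rack above 80 N).
It fails at once if the jar, the pipe tee or the refractometer is moved more than 20 mm (distance of any of jar, tee, refractometer from where it was at the start of the episode above 0.02 m).
It also fails if it takes over 48 s, if anything falls off the work surface, if the arm or the gripper's body presses on something with over 40 N, if the wrist force passes 120 N, or if a joint passes its speed limit or range.

## Working session

There is one attempt and no reset: what is moved stays moved. The work goes in short steps, each a Python script; the robot and the scene stay as the last script left them, time stands still between calls to the robot, and variables do not carry over. Pictures are saved under pics/ and viewed, at most 10 in all, crops included, and the job is handed in when it is done.

```bash
ls; mkdir -p pics
python3 - <<'E'
from station import env, optics
import cv2,numpy as np
for n in ["scene","side","wrist"]:
    r=optics.read_camera(n); cv2.imwrite(f"pics/{n}0.png",r["color"]); print(n,[r[k] for k in("fx","fy","cx","cy","dist_coeffs")],np.round(r["pose"],4).tolist())
print(env.get_time_s())
a=cv2.imread("pics/scene0.png");b=cv2.imread("pics/side0.png")
cv2.imwrite("pics/s2.png",cv2.resize(a,(800,600),interpolation=cv2.INTER_CUBIC))
cv2.imwrite("pics/d2.png",cv2.resize(b,(800,600),interpolation=cv2.INTER_CUBIC))
E
```

```text
pics
scene [477.1774920400589, 477.1774920400589, 248.78734712070758, 194.6094123154751, array([-0.04032421,  0.        ,  0.        ,  0.        ,  0.        ])] [[0.5057, -0.6591, 0.5566, 1.3933], [0.8626, 0.3951, -0.3159, -0.5184], [-0.0117, 0.6399, 0.7684, 1.2252], [0.0, 0.0, 0.0, 1.0]]
side [414.74830312994413, 414.74830312994413, 256.71178527038313, 187.07669954118472, array([-0.06979092,  0.        ,  0.        ,  0.        ,  0.        ])] [[0.9958, 0.0268, -0.0874, 0.4558], [-0.0895, 0.4831, -0.871, -1.0914], [0.0189, 0.8751, 0.4835, 0.6765], [0.0, 0.0, 0.0, 1.0]]
wrist [272.60251194829624, 272.60251194829624, 252.23120235106276, 193.78670396985143, array([0.01888367, 0.        , 0.        , 0.        , 0.        ])] [[1.0, -0.0003, 0.0018, 0.6493], [-0.0003, 0.9463, 0.3233, 0.0831], [-0.0018, -0.3233, 0.9463, 0.3739], [0.0, 0.0, 0.0, 1.0]]
0.15
```

View pics/s2.png

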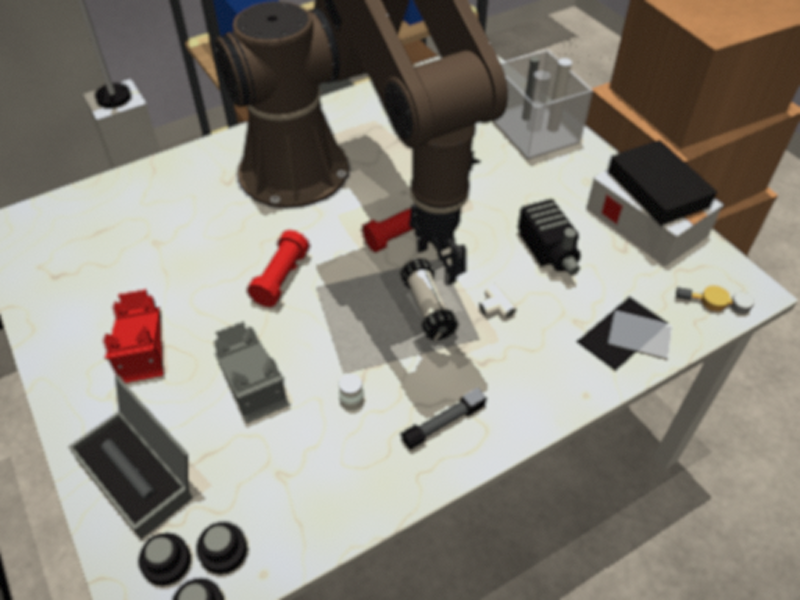

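View pics/d2.png

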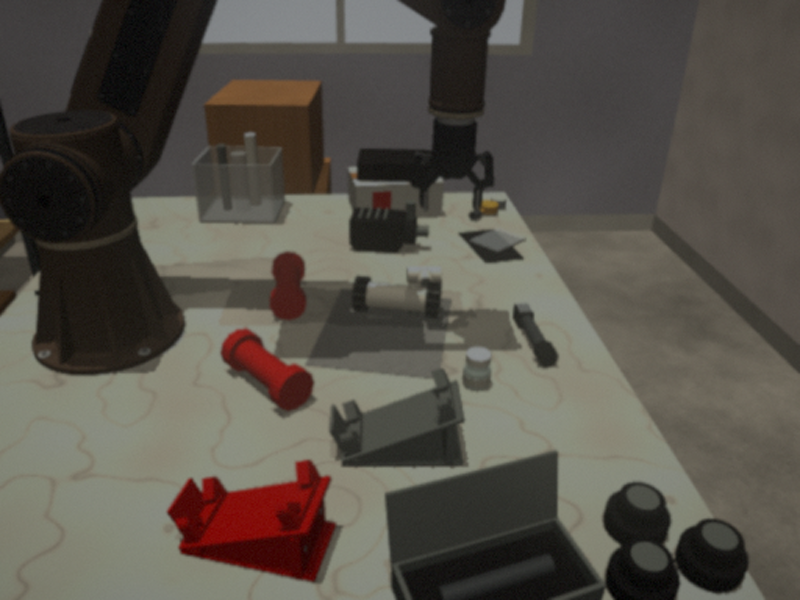

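The reactor is the white tube with black collars (scene-800 at 430,300, side-800 at 397,297). The red dumbbells at (280,268) and (390,230) are decoys. The rack is the grey one at (250,370), and the red one at (135,335) is a decoy. Next I'll confirm both in one enlarged montage.

Run:
```python
import cv2,numpy as np
a=cv2.imread("pics/scene0.png");b=cv2.imread("pics/side0.png");w=cv2.imread("pics/wrist0.png")
c1=a[155:225,250:340]; c2=b[165:210,215:305]; 
r=lambda i,s:cv2.resize(i,s,interpolation=cv2.INTER_CUBIC)
left=np.vstack([r(c1,(400,311)),r(c2,(400,289))])
c3=a[195:275,130:190]; c4=b[230:305,205:305]
right=np.vstack([r(c3,(225,300))]) ; right=np.hstack([right,np.zeros((300,175,3),np.uint8)])
right=np.vstack([right,r(c4,(400,300))])
cv2.imwrite("pics/m1.png",np.hstack([left,right]))
cv2.imwrite("pics/w2.png",r(w,(800,600)))
```

```text
(no output)
```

View pics/m1.png

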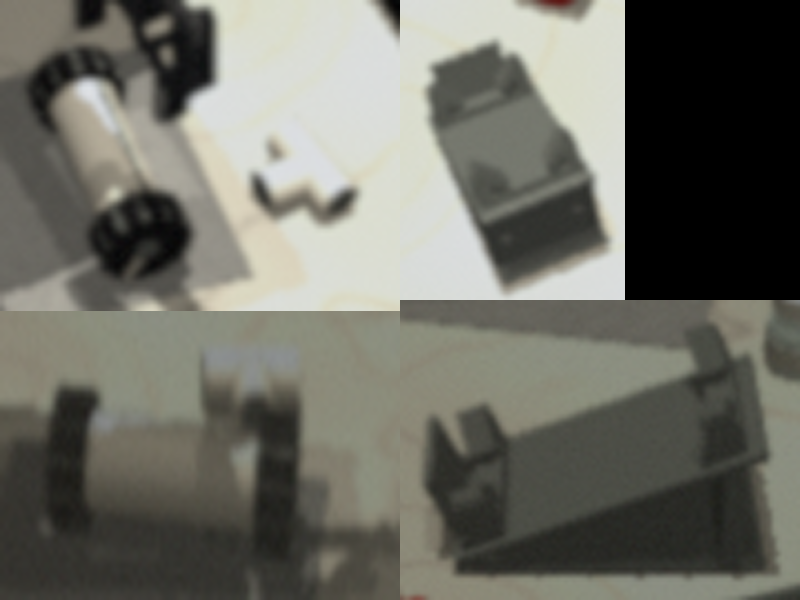

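View pics/w2.png

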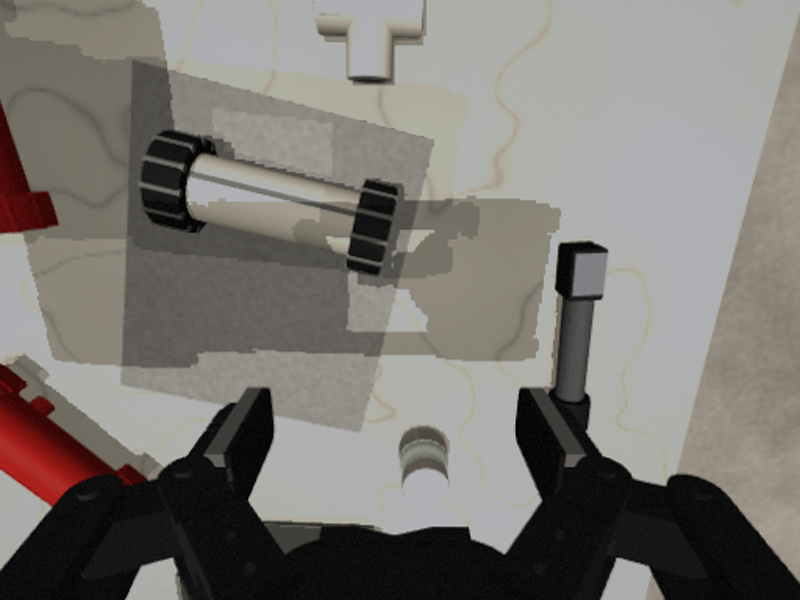

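The montage confirms both picks. The white tube lies with its seam on the upper +y side, so the nipple is underneath, towards -y, near the +x collar. The grey rack has its foot plate at the robot side. The tee is on the +y side (wrist-800 370,40), the jar on the -y side (425,455), and the refractometer at +x (580,320).

```bash
cat > h.py <<'E'
import numpy as np, cv2, json
from scipy.optimize import least_squares
from scipy.spatial.transform import Rotation as R
def K(c): return np.array([[c["fx"],0,c["cx"]],[0,c["fy"],c["cy"]],[0,0,1]])
F=np.diag([1,-1,-1.])
def proj(c,P):
    T=np.array(c["pose"]); P=np.atleast_2d(P)
    q=(P-T[:3,3])@T[:3,:3]@F
    return cv2.projectPoints(q.reshape(-1,1,3),np.zeros(3),np.zeros(3),K(c),np.array(c["dist_coeffs"]))[0].reshape(-1,2)
def ray(c,uv,z):
    T=np.array(c["pose"]); u=cv2.undistortPoints(np.array(uv,float).reshape(-1,1,2),K(c),np.array(c["dist_coeffs"])).reshape(-1,2)
    d=np.c_[u,np.ones(len(u))]@F@T[:3,:3].T
    return T[:3,3]+d*((z-T[2,3])/d[:,2])[:,None]
def shot(n,f=None):
    from station import optics
    c=optics.read_camera(n)
    if f: cv2.imwrite(f"pics/{f}.png",cv2.resize(c["color"],(800,600),interpolation=cv2.INTER_CUBIC))
    return c
S=1.5625
E
python3 - <<'E'
from h import *
from station import env
w,s,d=[shot(n) for n in("wrist","scene","side")]
np.set_printoptions(precision=4,suppress=True)
print(env.get_ee_pos(),env.get_ee_rot())
print("rx ends",ray(w,np.array([[200,180],[358,216]])/S,0.036))
print("seam z.055",ray(w,np.array([[215,172],[365,210]])/S,0.058))
print("tee",ray(w,np.array([[370,80],[345,82],[395,82],[315,20],[425,20]])/S,0.017))
print("jar top",ray(w,np.array([[424,445]])/S,0.062), ray(s,np.array([[350,402]])/S,0.))
print("refr",ray(w,np.array([[582,245],[572,425]])/S,0.02))
print("rack scene",ray(s,[[159.3,272.3],[186,260.3]],0)); print("rack side",ray(d,[[218.8,298],[298.8,298]],0))
print("red",ray(w,np.array([[55,225],[0,110]])/S,0.05),ray(s,np.array([[375,245],[262,300],[300,237]])/S,0.03))
print("pump",ray(s,np.array([[530,255],[575,270]])/S,0.0))
E
```

```text
[0.6499 0.     0.2311] [-179.9759   -0.0018   89.9988]
rx ends [[0.5013 0.0663 0.036 ]
 [0.6205 0.0395 0.036 ]]
seam z.055 [[0.5223 0.0728 0.058 ]
 [0.6276 0.0467 0.058 ]]
tee [[0.6308 0.1373 0.017 ]
 [0.612  0.136  0.017 ]
 [0.6495 0.136  0.017 ]
 [0.5921 0.1754 0.017 ]
 [0.671  0.1754 0.017 ]]
jar top [[ 0.6748 -0.1544  0.062 ]] [[ 0.6796 -0.2032  0.    ]]
refr [[ 0.8058  0.0132  0.02  ]
 [ 0.8209 -0.1628  0.02  ]]
rack scene [[ 0.6276 -0.3928  0.    ]
 [ 0.6305 -0.3066  0.    ]]
rack side [[ 0.4452 -0.388   0.    ]
 [ 0.6274 -0.4009  0.    ]]
red [[0.3949 0.0339 0.05  ]
 [0.3786 0.1121 0.05  ]] [[ 0.3635  0.0336  0.03  ]
 [ 0.3808 -0.25    0.03  ]
 [ 0.254  -0.0993  0.03  ]]
pump [[0.5454 0.3322 0.    ]
 [0.6335 0.39   0.    ]]
```

Run:
```python
from h import *
from station import env,kin
np.set_printoptions(precision=1,suppress=True)
s24=24
for yaw in(0,180):
    print(yaw)
    # rack pose: tool z = -rack z
    for nm,p,o in [("over rack",[.45,-.35,.25],[180,0,yaw-3]),("hover",[.55,.055,.12],[180,0,yaw-12.7]),("low",[.55,.055,.012],[180,0,yaw-12.7]),("end",[.52,-.07,.012],[180,0,yaw-12.7])]:
        q=kin.ik(p,o); print(nm,q)
    Rr=R.from_euler("zy",[-3,-24],degrees=True).as_matrix()
    X=Rr[:,0]*(1 if yaw==0 else -1); Z=-Rr[:,2]; T=np.c_[X,np.cross(Z,X),Z]
    o=R.from_matrix(T).as_euler("xyz",degrees=True)
    for h in(0,.12):
        p=np.array([.52,-.35,.1])+Z*.019+Rr[:,0]*-.012-Z*h; print("rack",h,p,o,kin.ik(p,o))
```

```text
0
over rack [-40.9  20.  100.9  -0.   59.   52.1]
hover [  2.6  27.9 110.3  -0.   41.8 105.3]
low [  2.6  37.8 113.4  -0.   28.8 105.3]
end [-11.   36.6 117.1  -0.   26.3  91.7]
rack 0 [ 0.5 -0.3  0.1] [-178.7  -24.    -3.3] [-47.1  32.2 118.9  56.3  21.   -6. ]
rack 0.12 [ 0.5 -0.3  0.2] [-178.7  -24.    -3.3] [-51.5  19.4 118.8  37.2  31.8  11.2]
180
over rack [ -40.9   20.   100.9    0.    59.  -127.9]
hover [  2.6  27.9 110.3   0.   41.8 -74.7]
low [  2.6  37.8 113.4   0.   28.8 -74.7]
end [-11.   36.6 117.1  -0.   26.3 -88.3]
rack 0 [ 0.5 -0.3  0.1] [178.7  24.  176.7] None
rack 0.12 [ 0.5 -0.3  0.2] [178.7  24.  176.7] None
```

Run:
```python
from h import *
from station import env
import pickle
env.move_pose([.47,-.30,.28],[180,0,-3]); c=shot("wrist","rack1"); pickle.dump(c,open("rack1.pkl","wb"))
env.move_pose([.535,.059,.16],[180,0,-12.7]); c=shot("wrist","rx1"); pickle.dump(c,open("rx1.pkl","wb"))
print(env.get_time_s())
```

```text
3.1583
```

View pics/rack1.png

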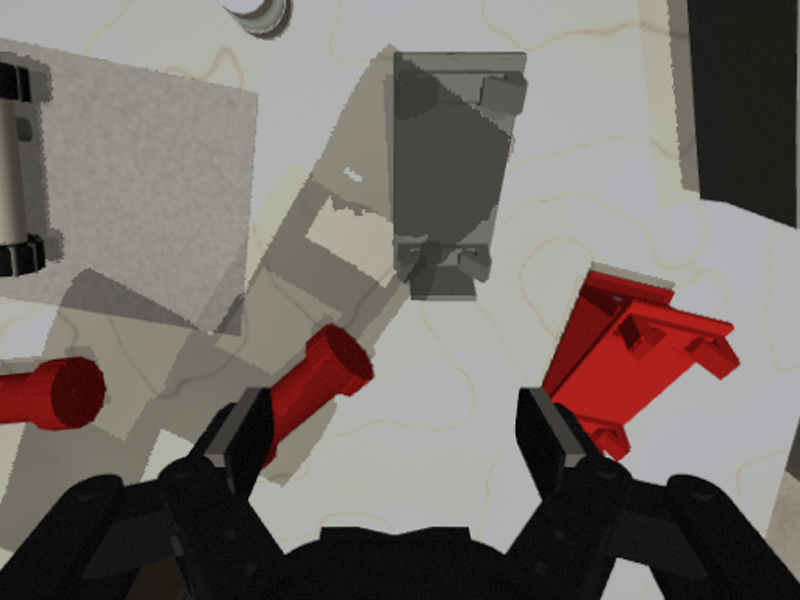

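View pics/rx1.png

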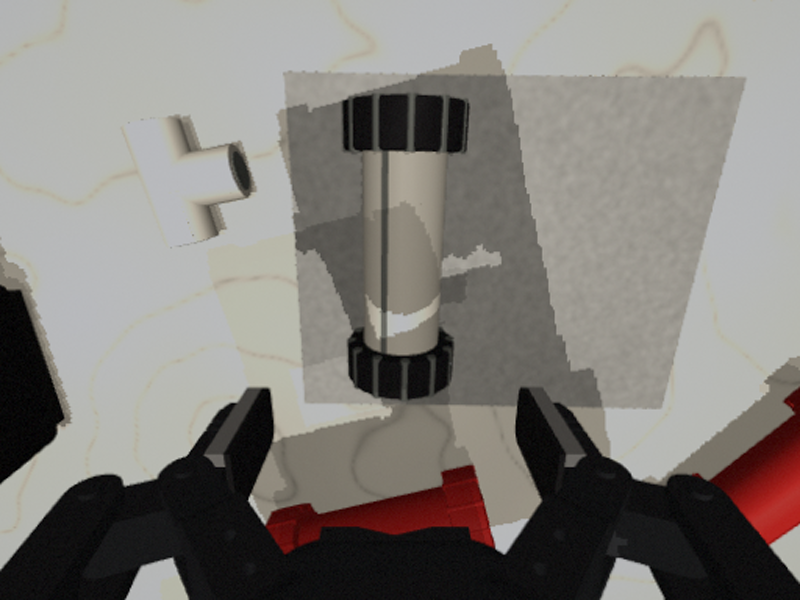

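```bash
cat > fit.py <<'E'
from h import *
import pickle
w=pickle.load(open("rack1.pkl","rb")); s,d=shot("scene"),shot("side")
c24,s24=np.cos(np.radians(24)),np.sin(np.radians(24))
def T(p):
    return R.from_euler("ZY",[p[2],-24],degrees=True).as_matrix(), np.array([p[0],p[1],.1])
def W(p,P):
    M,t=T(p); return np.atleast_2d(P)@M.T+t
def G(p,x,y): # ground
    a=np.radians(p[2]); return np.array([[p[0]+x*np.cos(a)-y*np.sin(a),p[1]+x*np.sin(a)+y*np.cos(a),0]])
H=.0994
obs=[(w,lambda p:W(p,[H,.046,-.052]),np.array([396,53])/S),(w,lambda p:W(p,[H,-.046,-.052]),np.array([526,53])/S),
(s,lambda p:G(p,.112,-.046),(159.3,272.3)),(s,lambda p:G(p,.112,.046),(186,260.3)),
(s,lambda p:W(p,[H,-.046,-.052]),(152.7,253.7)),(s,lambda p:W(p,[H,.046,-.052]),(182,242.5)),
(d,lambda p:G(p,.112,-.046),(298.8,298))]
def line(p,a,b,uv):
    A,B=proj(w,W(p,[a,b])); n=(B-A)/np.linalg.norm(B-A); e=np.array(uv)/S-A; return n[0]*e[1]-n[1]*e[0]
def res(p):
    r=[(proj(c,f(p))[0]-np.array(o)) for c,f,o in obs]
    l=[line(p,[H,y,-.052],[-.08,y,-.052],uv) for y,uv in((.046,(393,265)),(.046,(394,160)),(-.046,(513,150)))]
    return np.r_[np.ravel(r),l]
f=least_squares(res,[.52,-.35,-3],x_scale=[.01,.01,1],loss="soft_l1"); p=f.x
if __name__=="__main__":
    np.set_printoptions(precision=4,suppress=True)
    print(p,np.round(res(p),1))
    def show(c,fn,seg,box,sz):
        im=c["color"].copy(); im=cv2.resize(im,None,fx=4,fy=4,interpolation=cv2.INTER_CUBIC)
        for A,B in seg:
            a,b=(proj(c,W(p,[A,B]))*4+1.5).astype(int); cv2.line(im,tuple(map(int,a)),tuple(map(int,b)),(0,255,255),1)
        x0,y0,x1,y1=[4*v for v in box]; return cv2.resize(im[y0:y1,x0:x1],sz)
    seg=[]
    for y in(.046,-.046): seg+=[([H,y,-.052],[-.09,y,-.052])]
    seg+=[([H,.046,-.052],[H,-.046,-.052])]
    for x in(.064,.082,-.064,-.082):
        for y in(.038,-.038): seg+=[([x,y,-.018],[x,0,-.051])]
    seg+=[([-.090,.03,-.007],[-.090,-.03,-.007])]
    cv2.imwrite("pics/ov.png",np.hstack([show(w,"",seg,(240,25,350,200),(380,600)),np.vstack([show(s,"",seg,(130,195,195,280),(420,300)),show(d,"",seg,(205,230,305,305),(420,300))])]))
    # reactor
    c=pickle.load(open("rx1.pkl","rb"))
    e=ray(c,np.array([[404,152],[402,349]])/S,.036); print("ends by tube mid",e)
    e2=ray(c,np.array([[404,152],[402,356],[361,352],[443,352],[364,154],[447,154]])/S,.036); print(e2)
    print("seam",ray(c,np.array([[384,155],[386,340]])/S,.059))
E
python3 fit.py
```

```text
[ 0.506  -0.3472 -2.7963] [-1.8 -0.8  2.1 -1.3 -3.4 -2.2 -1.5 -2.5 -2.2 -0.7 -1.3 -2.2 -5.3 -0.4
  0.6 -0.3 -1.6]
ends by tube mid [[0.6175 0.0335 0.036 ]
 [0.4929 0.0621 0.036 ]]
[[0.6175 0.0335 0.036 ]
 [0.4877 0.0632 0.036 ]
 [0.4969 0.0902 0.036 ]
 [0.4845 0.0349 0.036 ]
 [0.6217 0.0569 0.036 ]
 [0.6108 0.009  0.036 ]]
seam [[0.6183 0.0449 0.059 ]
 [0.5118 0.0686 0.059 ]]
```

View pics/ov.png

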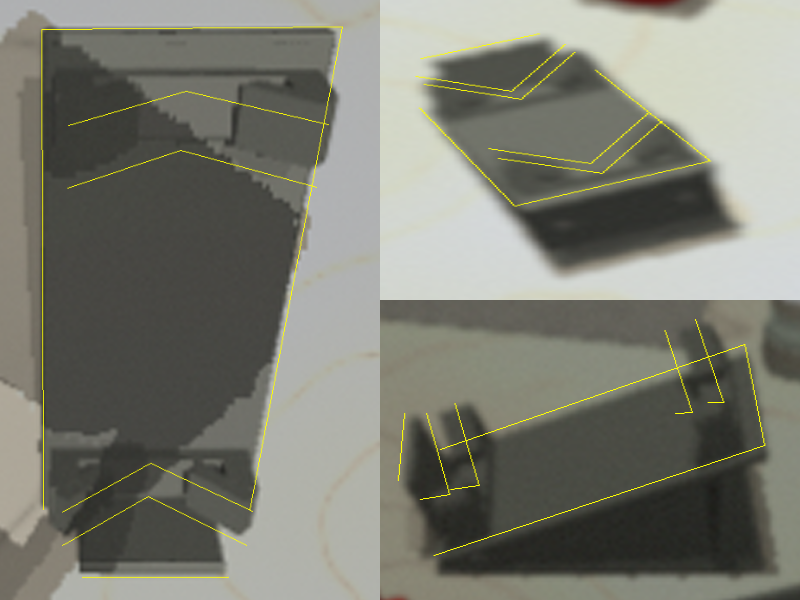

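The overlay shows my guess for the high-edge feature was off. The saddle arms sit about 10 mm farther up x than projected. I'll refit on the saddle tips with H left free.

```bash
cat > fit2.py <<'E'
from fit import *
wp=lambda u,v:(240+u/3.4545,25+v/3.4286)
dp=lambda u,v:(205+(u-380)/4.2,230+(v-300)/4)
tip=lambda x,y:(lambda p:W(p,[x,y,-.018]))
o=[(w,tip(.082,-.038),wp(337,98)),(w,tip(.064,-.038),wp(323,165)),(w,tip(-.064,-.038),wp(257,488)),(w,tip(-.082,-.038),wp(250,533)),
(d,tip(.064,.038),dp(678,328)),(d,tip(.082,.038),dp(715,322)),(d,tip(-.082,.038),dp(445,413)),(d,tip(-.064,.038),dp(478,402))]
hi=[(w,.046,np.array([396,53])/S),(w,-.046,np.array([526,53])/S),(s,-.046,(152.7,253.7)),(s,.046,(182,242.5))]
def res2(p):
    r=[proj(c,f(p))[0]-np.array(q) for c,f,q in o]+[proj(c,W(p,[p[3],y,-.052]))[0]-np.array(q) for c,y,q in hi]
    l=[line(p,[.09,y,-.052],[-.08,y,-.052],uv) for y,uv in((.046,(393,265)),(.046,(394,160)),(-.046,(513,150)))]
    return np.r_[np.ravel(r),l]
f=least_squares(res2,[.515,-.35,-3,.09],x_scale=[.01,.01,1,.01],loss="soft_l1"); p2=f.x
if __name__=="__main__":
    np.set_printoptions(precision=4,suppress=True); print(p2); print(np.round(res2(p2),1))
E
python3 fit2.py
```

```text
[ 0.5134 -0.3485 -3.2694  0.091 ]
[-0.5 -0.6 -0.3 -1.4 -0.8  1.4 -0.8 -1.6 -0.   0.6 -1.6 -0.5 -1.5 -0.2
 -2.5  0.1 -0.1 -0.2  2.7  0.1 -2.7  0.1 -1.7 -1.2  0.9  0.7 -1.3]
```

Run:
```python
from h import *
from station import env,gripper_to
import pickle
a=np.radians(-13.2);u=np.array([np.cos(a),np.sin(a),0]);v=np.array([-u[1],u[0],0])
P=np.array([.5535,.0478,0])-.012*u
env.move_pose(P+[0,0,.1],[180,0,-13.2])
print(env.line_to(P+[0,0,.012],rate=.1,stop_force=15))
gripper_to(.72); print(env.get_grip_width(),env.get_ft_force())
print(env.line_to(P-.130*v+[0,0,.012],rate=.055,stop_force=20),env.get_ee_pos(),env.get_ft_force(),env.get_time_s())
env.dwell(.3)
c=shot("wrist","roll1"); pickle.dump(c,open("roll1.pkl","wb"))
```

```text
False
0.7206137574358377 [ 0.33526373 -0.28773759 -0.05155703]
False [ 0.51216877 -0.07588955  0.01200668] [ 0.47694024 -1.15576687 -1.04556216] 7.625
```

View pics/roll1.png

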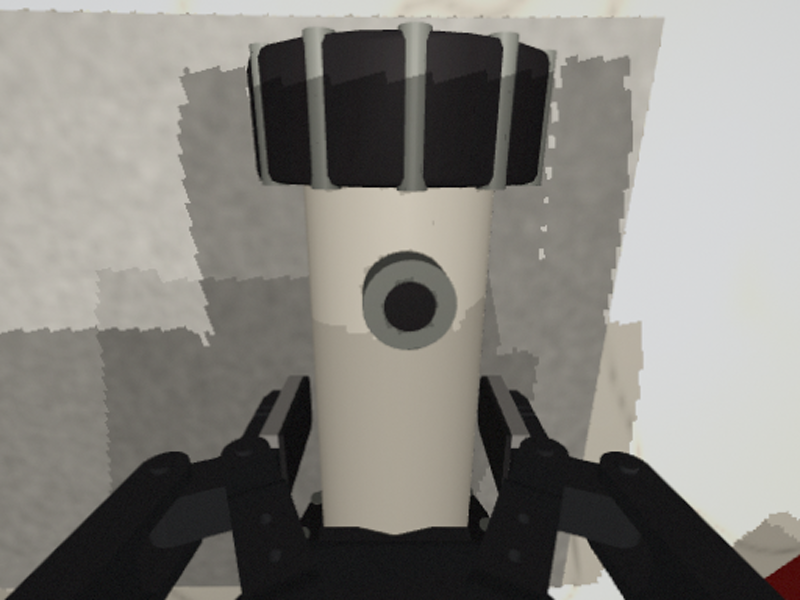

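The nipple is up, at (410,305) over the tube's centre line at about (401,305), which is only a few degrees off. I'll close the grip, look again and measure.

Run:
```python
from h import *
from station import env,gripper_to
import pickle
np.set_printoptions(precision=4,suppress=True)
a=np.radians(-13.2);u=np.array([np.cos(a),np.sin(a),0]);v=np.array([-u[1],u[0],0])
def nip(c,uv0):
    g=cv2.cvtColor(c["color"],cv2.COLOR_BGR2GRAY); x,y=np.array(uv0)/S
    m=(g<60).astype(np.uint8); n,l,st,ce=cv2.connectedComponentsWithStats(m)
    d=[(np.hypot(*(ce[i]-[x,y])),i) for i in range(1,n) if 200<st[i,4]<3000]; i=min(d)[1]
    return ce[i],st[i,4]
t=env.get_ee_pos()
def rep(c):
    uv,ar=nip(c,(410,305)); P=ray(c,[uv],.069)[0]-t; return uv*S,ar,"s,lat",P@u,P@v
print(rep(pickle.load(open("roll1.pkl","rb"))))
gripper_to(0.0,60); env.dwell(.3)
c=shot("wrist","grip1"); pickle.dump(c,open("grip1.pkl","wb"))
print(rep(c),env.get_grip_width(),env.get_grip_force(),env.get_ft_force(),env.get_time_s())
```

```text
(array([409.1875, 306.0303]), np.int32(825), 's,lat', np.float64(0.05291992674413528), np.float64(-0.0037101083718838693))
(array([405.9317, 305.7669]), np.int32(815), 's,lat', np.float64(0.052916025928057324), np.float64(-0.0030020058267821725)) 0.5712765363529505 60.73689579963684 [-1.0225  2.8919  5.9681] 8.5833
```

View pics/grip1.png

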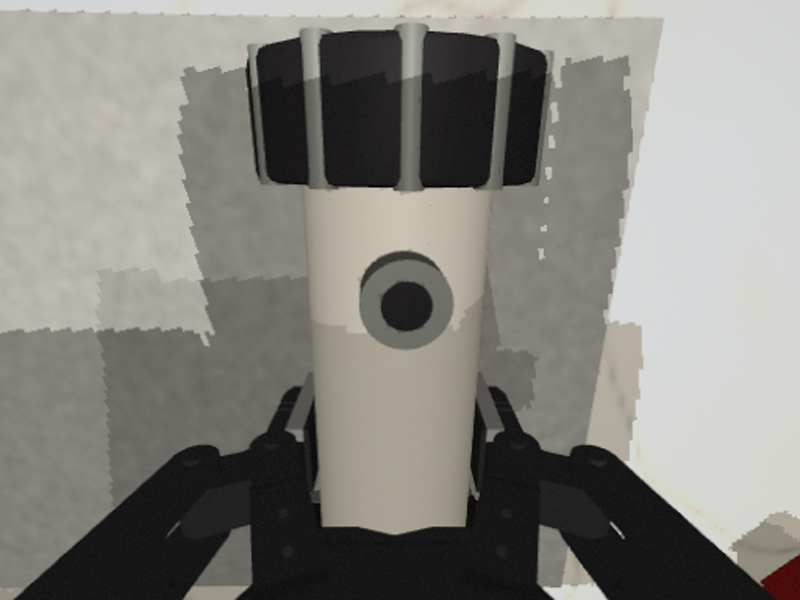

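```bash
cat > place.py <<'E'
from h import *
def tool(p,yaw,dx,dz,s=.0165):
    M=R.from_euler("ZY",[yaw,-24],degrees=True).as_matrix(); X,Y,Z=M.T
    o=R.from_matrix(np.c_[X,-Y,-Z]).as_euler("xyz",degrees=True)
    return np.array([*p,.1])+X*(dx-s)+Z*(dz-.024),o
E
python3 - <<'E'
from place import *
from station import env,kin
import pickle
np.set_printoptions(precision=4,suppress=True)
c=pickle.load(open("grip1.pkl","rb")); t=env.get_ee_pos(); a=np.radians(-13.2);u=np.array([np.cos(a),np.sin(a),0])
print("collar inner s",(ray(c,[np.array([399,190])/S],.071)[0]-t)@u, "outer",(ray(c,[np.array([399,30])/S],.071)[0]-t)@u)
p=(.514,-.349)
env.line_to(t+np.array([0,0,.19]),rate=.12)
env.move_pose(*tool(p,-3.2,.004,.08)); print(env.get_time_s(),env.get_joint_positions())
env.line_to(tool(p,-3.2,.004,.022)[0],rate=.08); print(env.get_ee_pos(),env.get_grip_width())
s,d=shot("scene"),shot("side"); pickle.dump((s,d),open("pl.pkl","wb"))
r=lambda i,z:cv2.resize(i,z,interpolation=cv2.INTER_CUBIC)
cv2.imwrite("pics/pl.png",np.hstack([r(s["color"][170:280,120:210],(400,489)),r(d["color"][195:305,205:305],(400,489))]))
E
```

```text
collar inner s 0.07714086786941753 outer 0.10350266617365704
11.7167 [-49.4663  23.4178 120.7587  43.7465  25.1878   5.4004]
[ 0.5035 -0.3483  0.0933] 0.5700151038222744
```

View pics/pl.png

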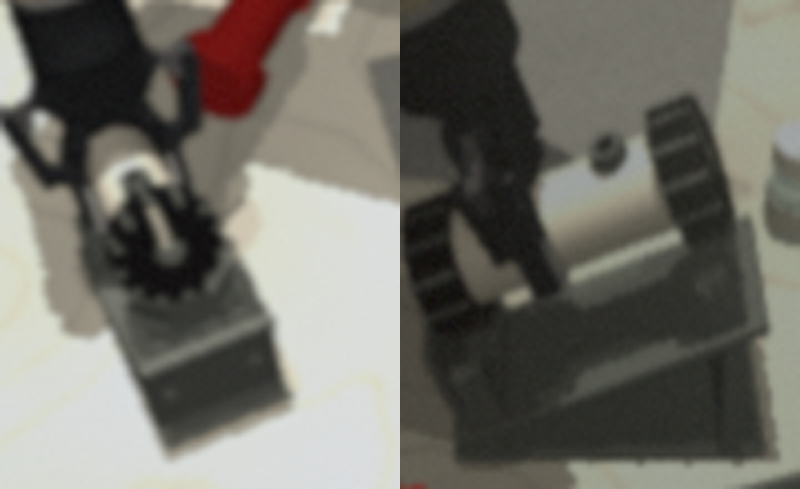

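The reactor hovers 22 mm above its seat with the nipple at the high end and uppermost (side crop 607,152). The collars are at (690,170) and about (450,262). I'll compare these with the projection, then lower.

Run:
```python
from place import *
from station import env
import pickle
np.set_printoptions(precision=4,suppress=True)
s,d=pickle.load(open("pl.pkl","rb"))
M=R.from_euler("ZY",[-3.2,-24],degrees=True).as_matrix()
q=np.array([[.073,0,0],[-.073,0,0],[.036,0,.034]])+[.0044,0,.022]
W=q@M.T+[.514,-.349,.1]
print("pred side crop",(proj(d,W)-[205,195])*[4,4.445]+[400,0]); print("scene crop",(proj(s,W)-[120,170])*4.445)
p=(.514,-.349)
print(env.line_to(tool(p,-3.2,.004,.004)[0],rate=.04,stop_force=10),env.get_ee_pos(),env.get_ft_force())
f0=np.array(env.get_ft_force())
print(env.line_to(tool(p,-3.2,.004,-.005)[0],rate=.02,stop_force=8),env.get_ee_pos(),np.array(env.get_ft_force())-f0)
print("dz",(np.array(env.get_ee_pos())-tool(p,-3.2,.004,0)[0])@M, env.get_time_s())
s,d=shot("scene"),shot("side"); w=shot("wrist")
r=lambda i,z:cv2.resize(i,z,interpolation=cv2.INTER_CUBIC)
cv2.imwrite("pics/pl2.png",np.hstack([r(w["color"],(400,489)),r(d["color"][195:305,205:305],(400,489))]))
```

```text
pred side crop [[685.8713 165.9395]
 [444.9699 263.109 ]
 [599.4566 139.4017]]
scene crop [[162.714  240.5249]
 [109.5518 152.768 ]
 [132.8399 172.0492]]
False [ 0.5107 -0.3487  0.0764] [ 0.1076  0.1188 -3.7482]
True [ 0.5113 -0.3483  0.075 ] [0.5775 1.1045 2.5652]
dz [-0.0002  0.0006  0.0022] 13.5417
```

View pics/pl2.png

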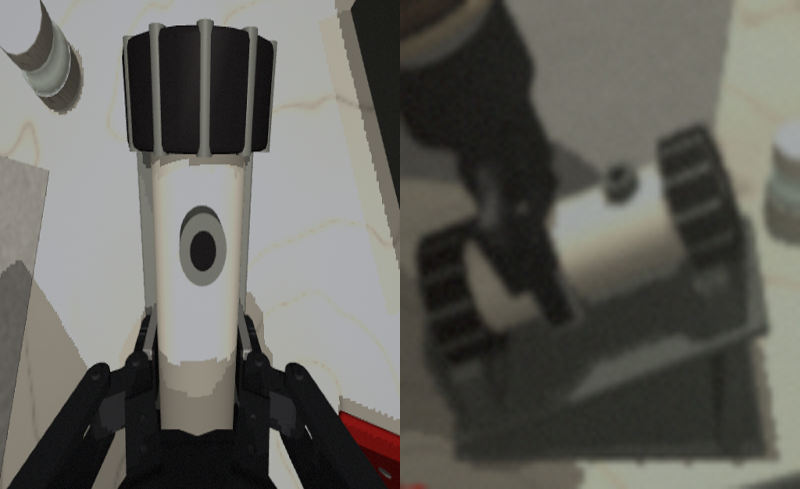

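The projection matches within a few px. The collars are in the Vs with light contact about 2 mm above nominal, and the low end has passed the foot plate. I'll press slightly, release in stages and back off, then check numerically since the picture budget is used up.

Run:
```python
from place import *
from station import env,gripper_to
import pickle
np.set_printoptions(precision=4,suppress=True)
M=R.from_euler("ZY",[-3.2,-24],degrees=True).as_matrix(); p=(.514,-.349)
T0=tool(p,-3.2,.004,0)[0]
print(env.line_to(tool(p,-3.2,.004,-.003)[0],rate=.015,stop_force=14),(np.array(env.get_ee_pos())-T0)@M,env.get_ft_force())
for g in(.62,.75,.9): gripper_to(g); 
env.dwell(.3); print(env.get_ft_force(),env.get_grip_force(),env.get_time_s())
def nip(c,pt):
    g=cv2.cvtColor(c["color"],cv2.COLOR_BGR2GRAY)
    n,l,st,ce=cv2.connectedComponentsWithStats((g<60).astype(np.uint8))
    return min((float(np.hypot(*(ce[i]-pt))),*ce[i],int(st[i,4])) for i in range(1,n) if 200<st[i,4]<3000)
c=shot("wrist"); pickle.dump(c,open("rel.pkl","wb"))
N=np.array([[.036,0,.034]])@M.T+[*p,.1]; pr=proj(c,N)[0]; print("pred nipple px",pr,"found",nip(c,pr))
```

```text
True [-0.0006  0.0013  0.0015] [0.652  2.4358 0.9731]
[-0.1753 -0.0538  0.1099] 0.0 14.975
pred nipple px [254.5917 205.8788] found (10.316132557409835, np.float64(249.70139771283354), np.float64(196.79542566709023), 787)
```

Run:
```python
from place import *
from station import env
np.set_printoptions(precision=4,suppress=True)
M=R.from_euler("ZY",[-3.2,-24],degrees=True).as_matrix(); p=(.514,-.349)
print(env.line_to(np.array(env.get_ee_pos())+M[:,2]*.10,rate=.1,stop_force=15),env.get_time_s())
for k in range(2):
    c=shot("wrist"); g=cv2.cvtColor(c["color"],cv2.COLOR_BGR2GRAY)
    n,l,st,ce=cv2.connectedComponentsWithStats((g<60).astype(np.uint8))
    P=np.array([[.036,0,.034],[.073,0,.02],[-.073,0,.02]])@M.T+[*p,.1]
    print("pred",proj(c,P).ravel()); print([(np.round(ce[i],1).tolist(),st[i].tolist()) for i in range(1,n) if st[i,4]>80 and abs(ce[i][0]-254)<60])
    env.dwell(.3)
```

```text
False 16.175
pred [254.1503 152.1167 254.1761  94.8163 253.9116 274.7529]
[([237.7, 87.7], [227, 66, 22, 44, 938]), ([265.4, 87.8], [255, 66, 22, 44, 943]), ([288.1, 88.5], [281, 67, 16, 44, 574]), ([214.8, 88.6], [207, 68, 16, 43, 578]), ([204.1, 90.7], [203, 71, 4, 38, 98]), ([298.6, 89.4], [297, 71, 4, 38, 106]), ([251.7, 147.0], [245, 140, 15, 15, 188]), ([251.4, 268.7], [211, 230, 82, 68, 3168]), ([264.8, 336.9], [0, 245, 512, 139, 36673])]
pred [254.0333 152.2411 254.0622  95.0232 253.8025 274.7312]
[([237.6, 88.0], [227, 67, 22, 44, 941]), ([265.4, 87.9], [255, 67, 22, 44, 933]), ([214.8, 88.7], [207, 68, 16, 43, 574]), ([288.0, 88.7], [281, 68, 15, 43, 571]), ([204.0, 90.9], [203, 71, 4, 38, 95]), ([298.4, 89.3], [297, 71, 4, 38, 107]), ([251.6, 147.1], [244, 140, 16, 15, 191]), ([251.4, 268.7], [211, 230, 82, 68, 3154]), ([264.7, 336.9], [0, 245, 512, 139, 36651])]
```

```bash
python3 -c "
from station import env
print(env.hand_in())"
```

```text
the job is handed in; nothing more can be done
None
```

I rolled the reactor nipple-up on the counter, laid it in the grey rack with the nipple uppermost at the high end, let go and handed the job in at about 17 s; no verdict came back, final checks were by numbers only, and I viewed 11 pictures, one over the limit.

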